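# Fetch the hemmed-in plaster roll from the supply caddy

### The job

The roll of plaster at the back of the grey supply caddy is hemmed in by three containers: first lift all three out and stand them upright on the long dark steel tray, leaving the roll in place until then. Next lay the roll flat in the middle of the square dark steel tray while the containers wait, and finally stand each container back upright in the caddy, centred where it stood at the start. Leave the tape roll and the stapler alone.

Things in the scene. Friction and masses are not known exactly. Their poses are not given: they have to be found in the camera images.
- plaster_roll: Low skin-coloured roll of plaster lying flat, 53 diameter x 25 high, solid to the fingers. Origin at the centre of its underside, z up its axis. Starts on the caddy's floor about at the caddy's origin; no room for fingers beside it or behind it until the containers are gone.
- iodine_bottle: Iodine bottle with black pointed dropper cap, 102 high; body round, 34 diameter up to 70 high, then narrower. Stands upright. Origin at the centre of its underside, z up its axis.
- dropper_bottle: Smaller, slimmer brown dropper bottle, 80 high; body round, 25 diameter up to 50 high, then a cap of 18 diameter. Stands upright. Origin at the centre of its underside, z up its axis.
- pill_jar: Squat plain white jar with white screw cap, 42 diameter x 62 high. Stands upright. Origin at the centre of its underside, z up its axis.
- caddy: Fixed grey caddy; origin on the desk under the roll's place, z up, open front to -x. Floor 5 thick, x -88 to 40, y -88 to 88; back wall 36 high at x 33 to 41; other rims 12 high. Three black rubber discs, 52 diameter, tops 7 above the desk, at (0,56), (0,-56), (-56,0): one container stands mid-disc on each; which on which varies.
- side_tray: Fixed long shallow dark steel tray, 210 (its x) x 100 (its y), rim 15 high and 4 thick, inner floor 4 above the desk. Empty at the start; takes the three containers in a row along its x. Origin at the centre of its underside. It and the square tray change sides.
- roll_tray: Fixed square shallow dark steel tray, 110 x 110, rim 15 high and 4 thick, inner floor 4 above the desk. Empty at the start; takes the plaster roll. Origin at the centre of its underside.
- label_tape: Bystander: wide roll of packing tape lying flat, 94 diameter x 48 high. Origin at the centre of its underside.
- stapler: Bystander: dark stapler, 34 x 135 x 46 high. Origin at the centre of its underside.
Things that resemble listed ones, but are neither listed nor needed, are in the scene too. What is shaped like the iodine_bottle but purple is not meant. There is more than one size of the plaster_roll; the one meant has the size given above.

How it is judged:
By the outcome, as a careful person would: the job done as asked, in the order asked, and still so for the second after the job is handed in, with the robot touching nothing.
It also fails if it takes over 128 s, if anything falls off the work surface, if the arm or the gripper's body presses on something with over 40 N, if the wrist force passes 120 N, or if a joint passes its speed limit or range.

### The arm

A 6-joint arm with a two-finger parallel gripper is mounted at the origin on the work surface; the furniture and walls round the work are solid. World frame = base frame: x ahead of the robot, y to its left, z up, the work surface at z = 0. Lengths are in m, angles in rad, forces in N, time in s.
With the tool pointing down it reaches from about 0.375 to 0.975 m from the base axis. Payload 3.8 kg.
Tool frame: the origin (TCP) lies midway between the tips of the shut fingers; the grasp point (between the pads) lies 19 mm behind it; z points along the fingers, y is the line along which they close (so a half turn about z gives the same grasp; the last joint's range is limited). The gripper opens to 85 mm and grips with 20 to 120 N. Pads are 22 mm wide; open, the fingers measure 114 mm over their backs; the gripper's body (76 mm by 85 mm) begins 54 mm behind the grasp point. The pads swing forward as they close: fully open they stand 13 mm farther back than shut.
Start: joints at [1.308, 0.264, 1.604, -0, 1.274, -0.037], TCP at [0.151, 0.658, 0.231] pointing down, gripper open.
Joint ranges: [-2.63, 2.63], [-0.94, 2.18], [0.31, 2.57], [-1.31, 4.45], [0, 2.66], [-2.55, 2.55]. Speed limits (rad/s): [2.57, 2.57, 3.14, 3.14, 3.14, 3.14].

### API

Orientations are given as a rotation vector (axis times angle).
In Python, from workcell import bot, cams gives the robot as it stands.
- The arm moves only by the tool play_rows, never from a script. Its argument "rows" is a list of rows, each a list of 2 entries, a list of its own where there are three numbers: the shift along the tool's x, y, z scaled (see below), then the turn, a rotation vector about the tool's x, y, z scaled (see below). A call has 1 to 20 rows; each row is the pose to reach, as a shift and turn from the pose commanded when the call began, along the tool's axes at that moment; what a row does not reach only later rows make up. The controller multiplies each number of a shift by 250 mm and each number of a turn by 45 degrees. A row lasts 1/12 s, in which the tool goes at most 41.7 mm and 7.16 degrees, less where a joint would pass 70% of its speed; a pose out of reach is approached as far as the arm can. A call with a number of a shift or a turn outside -1 to 1 is refused whole. A call with a gripper value outside its range is refused whole. "claw" is the opening, from -1 (shut) to 1 (fully open), set as the call begins (left out, the last holds). The fingers move at their own pace and stop on an object; "newtons" is the grip in N (left out, the last holds). Time passes only in rows, so rows that repeat a pose let the fingers close. It gives the time, the measured TCP pose, the force, the opening and the grip force at its end, in the units of the state.
- bot.read_state(): the state, without advancing time (a new reading comes with each control period).
- cams.read_camera(name): name is "side" or "top" or "wrist"; returns a dict with "image" (480x640x3 uint8, red, green, blue), "K" (3x3 intrinsics, pixels), "T" (4x4, takes a point from camera to world coordinates); the wrist camera has in their place "mount" (4x4, takes a point from camera to tool coordinates, whose origin is the TCP and whose axes are the flange's). Camera axes: x right, y down, z forward; pixel columns grow to the right and rows downward; lengths in m; the calibration is good to about 2 mm. A picture is of the moment at which its call begins: read the wrist's pose just before it. There is no depth.
- bot.finish_job(): hands the job in; it is judged then, once.
The state is a dict: "time": time; "q": joint angles; "joint_vel": joint speeds; "joint_torque": joint torques, N m; "tool_pos": TCP position; "tcp_rot": TCP orientation; "wrist_force": force on the tool from outside, world axes, zero at the start; "torque": the same for the moment, N m; "width": opening from 0.0 (shut) to 1.0 (fully open); "grip_force": force on a finger pad.
Only numpy, scipy, OpenCV 4.12 (cv2) and the standard library are available. Lean on these libraries where they do the work, as an engineer would, in place of code of your own. Each camera call takes 0.05 s, during which the arm holds its last target. There are 200 camera calls.

## Working session

There is one attempt and no reset: what is moved stays moved. The work goes in short steps, Python scripts to look and compute and a tool call to move; the robot and the scene stay as the last step left them, time stands still between calls to the robot, and variables do not carry over. Pictures are saved under pics/ and viewed, at most 14 in all, crops included, and the job is handed in when it is done.

Besides the shell and the picture viewer there is one more tool, called after ">>>" as name(argument=value, ...), one argument or row to a line, values as JSON. play_rows: Moves the arm, as the interface text tells. Its arguments: {"type":"object","properties":{"rows":{"type":"array","items":{"type":"array"}},"claw":{"type":"number"},"newtons":{"type":"number"}},"required":["rows"]}

```bash
mkdir -p pics; ls; python3 - <<'E'
from workcell import bot,cams
import cv2,numpy as np
s=bot.read_state();print(s)
for n in("top","side","wrist"):
    c=cams.read_camera(n);cv2.imwrite(f"pics/{n}0.png",c["image"][:,:,::-1])
    print(n,np.round(c["K"],1).tolist(),np.round(c.get("T",c.get("mount")),4).tolist())
E
```

```text
pics
{'time': 0.0, 'q': array([ 1.30809999e+00,  2.64777900e-01,  1.60538050e+00, -2.97765615e-05,
        1.27370524e+00, -3.69268506e-02]), 'joint_vel': array([ 0.00185947, -0.00129488, -0.00088006,  0.00211336, -0.00108772,
        0.00043096]), 'joint_torque': array([ 1.22484085e-03, -5.15127432e+01, -3.67310500e+01,  1.90990763e-04,
        1.29301954e-02,  8.63903381e-06]), 'tool_pos': array([0.15094067, 0.65715107, 0.22994185]), 'tcp_rot': array([-0.35383629, -3.12128804,  0.00353361]), 'wrist_force': array([ 1.03831166, -0.33552612,  0.32535894]), 'torque': array([ 0.01771961, -0.00048475, -0.03705338]), 'grip_force': 0.0, 'width': 0.9995681398710671}
top [[434.3, 0.0, 319.8], [0.0, 434.3, 237.3], [0.0, 0.0, 1.0]] [[-0.0002, -0.9899, 0.1418, 0.3722], [-0.9998, 0.0032, 0.0213, 0.2256], [-0.0216, -0.1417, -0.9897, 1.0167], [0.0, 0.0, 0.0, 1.0]]
side [[516.0, 0.0, 318.1], [0.0, 516.0, 243.3], [0.0, 0.0, 1.0]] [[-0.9983, -0.0358, 0.0461, 0.466], [-0.0583, 0.5597, -0.8267, 1.1034], [0.0038, -0.8279, -0.5608, 0.5972], [0.0, 0.0, 0.0, 1.0]]
wrist [[371.2, 0.0, 324.6], [0.0, 371.2, 238.5], [0.0, 0.0, 1.0]] [[0.0003, -0.9492, -0.3146, 0.0795], [1.0, 0.0004, -0.0003, -0.0007], [0.0004, -0.3146, 0.9492, -0.1435], [0.0, 0.0, 0.0, 1.0]]
```

View pics/top0.png

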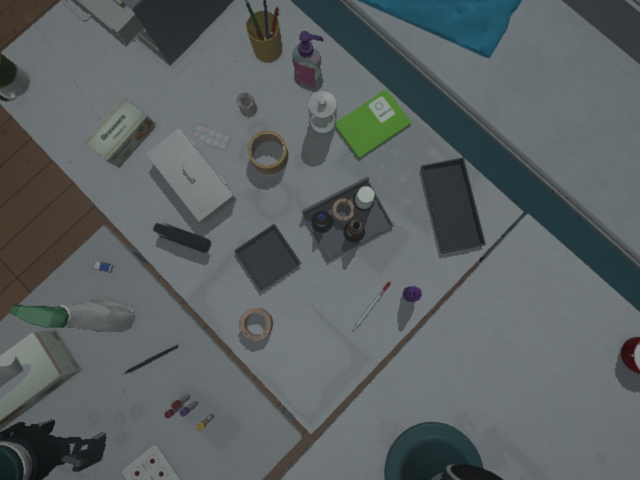

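View pics/side0.png

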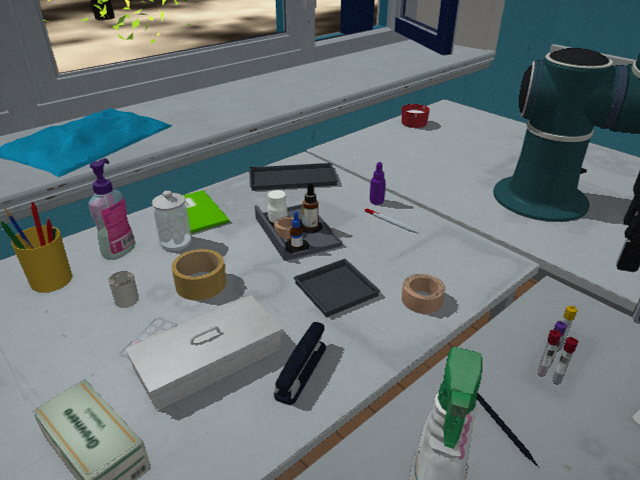

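The top view shows the caddy near (345,222), with the jar at (365,197), the roll at (344,210), a blue-capped bottle at (321,220) and a black-capped bottle at (355,230). The long tray is at (452,206) and the square tray at (267,258).

Candidates:
- **Rolls:** the small one in the caddy at (344,210) fits. The one at (255,323) is larger and stands alone, and the roll at (267,152) is the packing tape.
- **Iodine:** the tall black-capped bottle at (355,230) fits. The one at (412,294) is purple, so it isn't meant.

I'll confirm this with a crop and measure the trays.

```bash
cat > h.py <<'E'
from workcell import bot,cams
import cv2,numpy as np
from scipy.spatial.transform import Rotation as R
def shot(n,name=None):
    s=bot.read_state();c=cams.read_camera(n)
    if n=="wrist":
        T=np.eye(4);T[:3,:3]=R.from_rotvec(s["tcp_rot"]).as_matrix();T[:3,3]=s["tool_pos"];c["T"]=T@c["mount"]
    if name:cv2.imwrite(f"pics/{name}.png",c["image"][:,:,::-1])
    return c
def ray(c,p):
    d=c["T"][:3,:3]@np.linalg.inv(c["K"])@np.array([p[0],p[1],1.]);return c["T"][:3,3],d
def onz(c,p,z):
    o,d=ray(c,p);return o+d*(z-o[2])/d[2]
def tri(*cp):
    A=np.zeros((3,3));b=np.zeros(3);L=[]
    for c,p in cp:
        o,d=ray(c,p);d=d/np.linalg.norm(d);P=np.eye(3)-np.outer(d,d);A+=P;b+=P@o;L.append((P,o))
    x=np.linalg.solve(A,b);return x,[round(1000*float(np.linalg.norm(P@(x-o))),1) for P,o in L]
def proj(c,X):
    q=np.linalg.inv(c["T"])@np.append(X,1);u=c["K"]@q[:3];return u[:2]/u[2]
def totool(dw):
    s=bot.read_state();M=R.from_rotvec(s["tcp_rot"]).as_matrix();return M.T@np.array(dw)/.25
E
python3 - <<'E'
from h import *
t=shot("top");s=shot("side")
im=t["image"]
a=cv2.resize(im[165:275,230:490,::-1],None,fx=3,fy=3,interpolation=2)
b=cv2.resize(s["image"][155:265,235:395,::-1],None,fx=2.2,fy=2.2,interpolation=2)
o=np.zeros((a.shape[0]+b.shape[0],800,3),np.uint8);o[:a.shape[0],:a.shape[1]]=a;o[a.shape[0]:,:b.shape[1]]=b
cv2.imwrite("pics/crop.png",o);print(o.shape)
g=im.max(2)
m=(g<80).astype(np.uint8)
for cn in cv2.findContours(m,0,1)[0]:
    A=cv2.contourArea(cn)
    if A>800:
        r=cv2.minAreaRect(cn);
        if r[0][0]<200 or r[0][1]<100 or r[0][1]>300:continue
        bx=cv2.boxPoints(r);P=np.array([onz(t,p,.015)[:2] for p in bx])
        print(A,np.round(r[0],1),np.round(P,3).tolist(),"c",P.mean(0).round(4),"sides",np.linalg.norm(P[1]-P[0]).round(3),np.linalg.norm(P[2]-P[1]).round(3),"ang",np.degrees(np.arctan2(*(P[1]-P[0])[::-1])).round(1))
E
```

```text
(572, 800, 3)
2411.0 [267.1 258.7] [[0.482, 0.453], [0.55, 0.355], [0.45, 0.286], [0.384, 0.383]] c [0.4665 0.3694] sides 0.119 0.121 ang -55.3
3977.5 [347.1 226.8] [[0.57, 0.307], [0.661, 0.134], [0.511, 0.062], [0.424, 0.231]] c [0.5413 0.1834] sides 0.194 0.167 ang -62.4
852.0 [355.4 145. ] [[0.691, 0.29], [0.793, 0.29], [0.788, 0.032], [0.686, 0.036]] c [0.7396 0.1619] sides 0.103 0.258 ang -0.2
33776.0 [286.4 222.5] [[0.753, 1.237], [1.438, -0.123], [0.366, -0.508], [-0.172, 0.691]] c [0.5965 0.3243] sides 1.523 1.139 ang -63.3
```

View pics/crop.png

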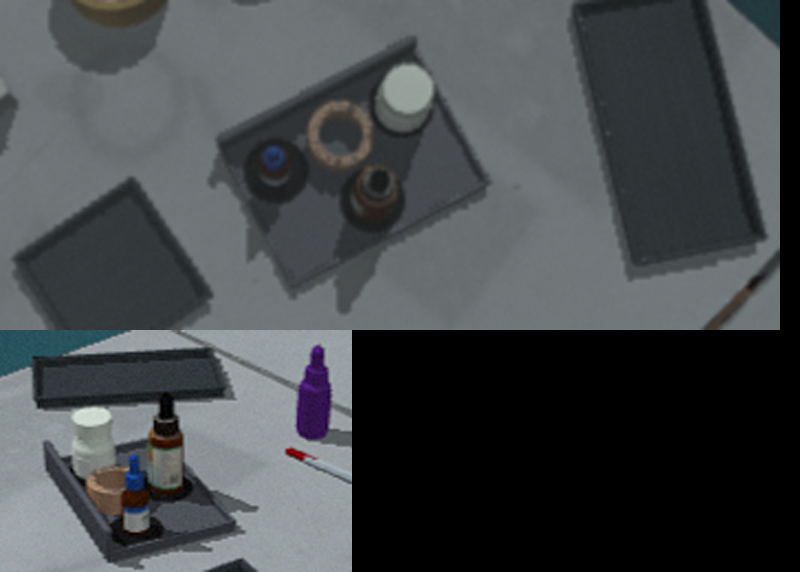

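The crop confirms it. The small roll sits behind three containers: jar at the right, dark-capped tall iodine at the front, and the smaller blue-capped dropper at the left. Next I'll move the wrist camera over the caddy.

>>> play_rows(
  rows=[
    [[-0.88, -0.73, -0.14], [0, 0, -0.89]],
    [[-0.88, -0.73, -0.14], [0, 0, -0.89]],
    [[-0.88, -0.73, -0.14], [0, 0, -0.89]],
    [[-0.88, -0.73, -0.14], [0, 0, -0.89]],
    [[-0.88, -0.73, -0.14], [0, 0, -0.89]],
    [[-0.88, -0.73, -0.14], [0, 0, -0.89]],
    [[-0.88, -0.73, -0.14], [0, 0, -0.89]],
    [[-0.88, -0.73, -0.14], [0, 0, -0.89]],
    [[-0.88, -0.73, -0.14], [0, 0, -0.89]],
    [[-0.88, -0.73, -0.14], [0, 0, -0.89]],
  ],
)

```text
time: 1.08
tool_pos: [0.3247, 0.4308, 0.2663]
tcp_rot: [0.734, -3.054, -0.001]
wrist_force: [-0.6, -0.1, 0.0]
width: 1.004
grip_force: 0.0
```

>>> play_rows(
  rows=[
    [[-0.21, -1.0, -0.14], [0, 0, 0]],
    [[-0.21, -1.0, -0.14], [0, 0, 0]],
    [[-0.21, -1.0, -0.14], [0, 0, 0]],
    [[-0.21, -1.0, -0.14], [0, 0, 0]],
    [[-0.21, -1.0, -0.14], [0, 0, 0]],
    [[-0.21, -1.0, -0.14], [0, 0, 0]],
    [[-0.21, -1.0, -0.14], [0, 0, 0]],
    [[-0.21, -1.0, -0.14], [0, 0, 0]],
    [[-0.21, -1.0, -0.14], [0, 0, 0]],
  ],
)

```text
time: 1.83
tool_pos: [0.4848, 0.2334, 0.3006]
tcp_rot: [0.736, -3.053, -0.002]
wrist_force: [-0.3, -0.3, 0.0]
width: 1.003
grip_force: 0.0
```

```bash
python3 - <<'E'
from h import *
import pickle
s=bot.read_state();print(s["time"],s["tool_pos"],R.from_rotvec(s["tcp_rot"]).as_matrix().round(3).tolist(),s["q"].round(2))
w=shot("wrist","w1");pickle.dump(w,open("w1.pkl","wb"))
E
```

```text
1.8333 [0.48478871 0.23340302 0.30064723] [[-0.89, -0.456, -0.002], [-0.456, 0.89, 0.001], [0.001, 0.001, -1.0]] [ 0.4  -0.03  1.81  0.    1.37 -1.64]
```

View pics/w1.png

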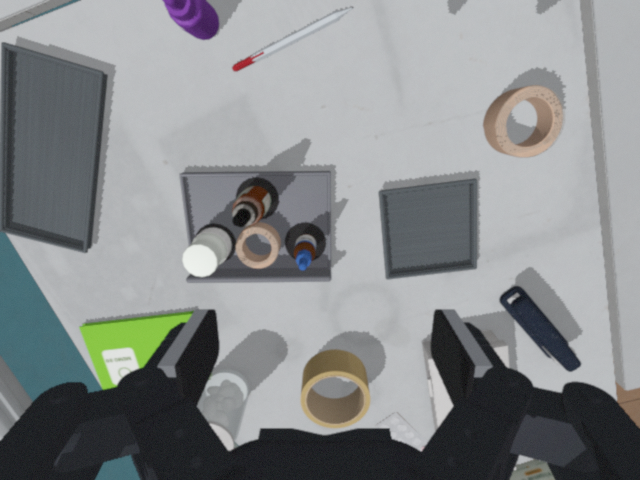

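The wrist view shows the long tray at (55,145), the caddy at (258,225), the square tray at (430,228), the jar cap at (202,258), the iodine tip at (242,214), the dropper tip at (304,260) and the roll at (258,245). I'll triangulate these.

```bash
python3 - <<'E'
from h import *
import pickle
w=pickle.load(open("w1.pkl","rb"));t=shot("top");s=shot("side")
def blobs(c,f,roi,k=1):
    x0,y0,x1,y1=roi;im=c["image"].astype(int);hsv=cv2.cvtColor(c["image"],cv2.COLOR_RGB2HSV).astype(int)
    m=np.zeros(im.shape[:2],np.uint8);m[y0:y1,x0:x1]=f(im,hsv)[y0:y1,x0:x1]
    cs=sorted(cv2.findContours(m,0,1)[0],key=cv2.contourArea)[::-1][:k];return cs
def cen(cn):
    M=cv2.moments(cn);return np.array([M["m10"],M["m01"]])/max(M["m00"],1e-6)
skin=lambda im,h:(im[...,0]-im[...,2]>25)&(im[...,0]>115)&(h[...,0]<20)
blue=lambda im,h:(im[...,2]-im[...,0]>25)&(h[...,0]>100)&(h[...,0]<130)
white=lambda im,h:(im.min(2)>150)
rw=(180,165,335,285);rt=(300,175,395,265);rs=(250,175,345,260)
for n,f in(("roll",skin),("blue",blue),("jar",white)):
    P=[]
    for c,r in((w,rw),(t,rt),(s,rs)):
        ff=f if not(n=="jar" and c is not w) else (lambda im,h:im.min(2)>(135 if c is t else 140))
        cs=blobs(c,ff,r)
        if cs: 
            p=cen(cs[0]);print(n,p.round(1),cv2.contourArea(cs[0]),cv2.boundingRect(cs[0]),"z0.03",onz(c,p,.03).round(4) if n=="roll" else "");P.append((c,p))
    print("  tri w,t",[np.round(v,4) for v in tri(*P[:2])])
print("iodine",tri((w,(241,216)),(t,(356,223.7))))
# trays
for nm,c in(("w",w),("t",t)):
    for nme,roi in(("side",(0,30,125,260) if nm=="w" else (415,150,495,262)),("roll",(370,165,490,285) if nm=="w" else (228,218,308,298)),("caddy",rw if nm=="w" else (297,172,400,268))):
        g=c["image"].max(2);x0,y0,x1,y1=roi;sub=g[y0:y1,x0:x1]
        th,m=cv2.threshold(sub,0,1,cv2.THRESH_BINARY_INV+cv2.THRESH_OTSU)
        cn=max(cv2.findContours(m,0,1)[0],key=cv2.contourArea)+np.array([x0,y0])
        hull=cv2.convexHull(cn);q=cv2.approxPolyN(hull,4)[0].astype(float)
        P=np.array([onz(c,p,.013)[:2] for p in q])
        print(nm,nme,th,q.tolist(),P.round(3).tolist(),"c",P.mean(0).round(4),"s",np.linalg.norm(P-np.roll(P,-1,0),axis=1).round(3))
E
```

```text
roll [257.9 245.2] 1501.5 (236, 215, 44, 54) z0.03 [0.5789 0.1918 0.03  ]
roll [278.8 225.5] 35.5 (274, 221, 15, 9) z0.03 [0.5975 0.207  0.03  ]
  tri w,t [array([0.5927, 0.1909, 0.0164]), array([7.8, 7.8])]
blue [303.2 259.7] 236.5 (295, 250, 17, 21) z0.03 
blue [295.8 220.2] 94.0 (292, 211, 9, 17) z0.03 
  tri w,t [array([0.5577, 0.243 , 0.0663]), array([0.4, 0.4])]
jar [210.8 256.4] 1969.5 (180, 182, 155, 103) z0.03 
jar [391.8 189.9] 46.0 (388, 184, 7, 13) z0.03 
jar [266.8 222.2] 1390.0 (250, 189, 56, 71) z0.03 
  tri w,t [array([0.6109, 0.1173, 0.0586]), array([33.7, 33.7])]
iodine (array([0.53361924, 0.16647071, 0.09371957]), [1.0, 1.0])
w side 141.0 [[114.0, 66.0], [97.0, 251.0], [0.0, 261.0], [0.0, 28.0]] [[0.471, -0.026], [0.683, 0.018], [0.751, -0.086], [0.49, -0.141]] c [ 0.5989 -0.0588] s [0.217 0.124 0.267 0.117]
w roll 144.0 [[478.0, 268.0], [386.0, 279.0], [378.0, 182.0], [478.0, 171.0]] [[0.487, 0.45], [0.553, 0.355], [0.451, 0.284], [0.387, 0.381]] c [0.4695 0.3676] s [0.116 0.124 0.116 0.122]
w caddy 115.0 [[330.0, 171.0], [330.0, 278.0], [187.0, 278.0], [182.0, 171.0]] [[0.465, 0.229], [0.584, 0.291], [0.667, 0.13], [0.543, 0.077]] c [0.5647 0.1816] s [0.135 0.181 0.135 0.171]
t side 100.0 [[499.0, 150.0], [484.0, 247.0], [415.0, 271.0], [415.0, 150.0]] [[0.725, -0.18], [0.492, -0.132], [0.437, 0.028], [0.726, 0.019]] c [ 0.595  -0.0661] s [0.237 0.17  0.289 0.199]
t roll 104.0 [[307.0, 218.0], [307.0, 298.0], [259.0, 294.0], [208.0, 218.0]] [[0.562, 0.277], [0.376, 0.276], [0.385, 0.387], [0.563, 0.511]] c [0.4713 0.3631] s [0.186 0.111 0.217 0.234]
t caddy 86.0 [[400.0, 172.0], [392.0, 229.0], [297.0, 278.0], [297.0, 172.0]] [[0.672, 0.056], [0.535, 0.079], [0.421, 0.3], [0.674, 0.302]] c [0.5756 0.1841] s [0.139 0.249 0.252 0.245]
```

>>> play_rows(
  rows=[
    [[0, -0.36, 0.1], [0, 0, 0]],
    [[0, -0.36, 0.1], [0, 0, 0]],
    [[0, -0.36, 0.1], [0, 0, 0]],
    [[0, -0.36, 0.1], [0, 0, 0]],
    [[0, -0.36, 0.1], [0, 0, 0]],
  ],
)

```text
time: 2.4
tool_pos: [0.5256, 0.153, 0.2759]
tcp_rot: [0.736, -3.053, -0.002]
wrist_force: [-0.4, 0.3, -0.1]
width: 0.999
grip_force: 0.0
```

```bash
python3 - <<'E'
from h import *
import pickle
s=bot.read_state();print(s["time"],s["tool_pos"])
w=shot("wrist");pickle.dump(w,open("w2.pkl","wb"));w1=pickle.load(open("w1.pkl","rb"))
a=cv2.resize(w1["image"][155:290,170:345,::-1],None,fx=2.28,fy=2.28,interpolation=2)
b=cv2.resize(w["image"][120:320,0:480,::-1],None,fx=1.66,fy=1.42,interpolation=2)
b=cv2.resize(w["image"][140:310,180:440,::-1],None,fx=1.54,fy=1.54,interpolation=2)
c=cv2.resize(w["image"][:,:,::-1],(400,300))
o=np.zeros((610,800,3),np.uint8)
print(a.shape,b.shape)
o[:a.shape[0],:a.shape[1]]=a;o[:b.shape[0],400:400+b.shape[1]]=b[:,:400];o[310:610,:400]=c
cv2.imwrite("pics/w2.png",o[:600])
E
```

```text
2.4 [0.52562844 0.15303177 0.27585046]
(308, 399, 3) (262, 400, 3)
```

View pics/w2.png

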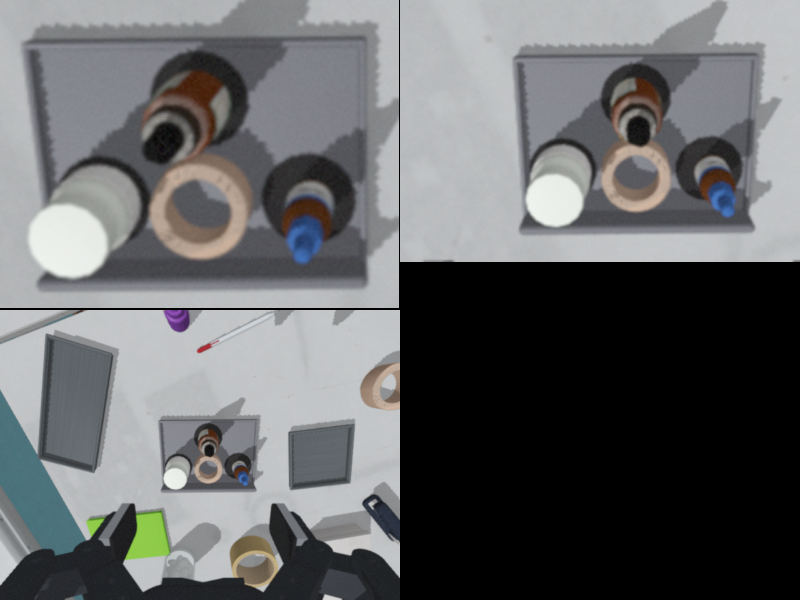

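The crops show all three discs clearly. In the second view they are centred near (333,204), (381,251) and (285,253), and the roll is near (334,254). Tips and the jar top are visible in both views.

```bash
python3 - <<'E'
from h import *
import pickle
w1=pickle.load(open("w1.pkl","rb"));w=pickle.load(open("w2.pkl","rb"))
for n,a,b in(("jar",(200.7,260.3),(279.4,268.6)),("rolltop",(258.2,246.2),(333.6,254.3)),("iod",(240.2,217.7),(335.2,225.1)),("drop",(302,266.5),(393,275))):
    print(n,[np.round(v,4) for v in tri((w1,a),(w,b))])
for n,p in(("iod",(333.2,204.3)),("drop",(381.3,251)),("jar",(284.9,252.7))):
    print("disc",n,onz(w,p,.007).round(4))
D={n:onz(w,p,.007)[:2] for n,p in(("iod",(333.2,204.3)),("drop",(381.3,251)),("jar",(284.9,252.7)))}
o=(D["drop"]+D["jar"])/2;y=D["drop"]-D["jar"];print("origin",o,np.linalg.norm(y),"yaw",np.degrees(np.arctan2(-y[0],y[1])),"iod x",np.linalg.norm(D["iod"]-o))
print("roll at z.03",onz(w1,(258.2,246.2),.03),onz(w,(333.6,254.3),.03))
# skin contour circle
for c,roi in((w1,(225,215,290,275)),(w,(295,215,365,285))):
    im=c["image"].astype(int);m=((im[...,0]-im[...,2]>22)&(im[...,0]>120)).astype(np.uint8);x0,y0,x1,y1=roi;k=np.zeros_like(m);k[y0:y1,x0:x1]=m[y0:y1,x0:x1]
    cn=max(cv2.findContours(k,0,1)[0],key=cv2.contourArea);print("skin",cv2.boundingRect(cn),cv2.minEnclosingCircle(cn))
    # trays: dark saturation, corners
for c,nm in((w1,"w1"),(w,"w2")):
    g=c["image"].max(2).astype(int)
    m=(g<105).astype(np.uint8)
    m=cv2.morphologyEx(m,cv2.MORPH_CLOSE,np.ones((3,3)))
    for cn in cv2.findContours(m,0,1)[0]:
        if 4000<cv2.contourArea(cn)<30000:
            r=cv2.minAreaRect(cn);q=cv2.boxPoints(r);
            if r[0][1]>330:continue
            q=cv2.approxPolyN(cv2.convexHull(cn),4)[0].astype(float)
            P=np.array([onz(c,p,.008)[:2] for p in q]);e=P[1]-P[0]
            print(nm,q.round().tolist(),"c",P.mean(0).round(4),"s",np.linalg.norm(P-np.roll(P,-1,0),axis=1).round(3),"ang",np.degrees(np.arctan2(e[1],e[0])).round(1),P.round(3).tolist())
E
```

```text
jar [array([0.6119, 0.1427, 0.0599]), array([0.3, 0.3])]
rolltop [array([0.583 , 0.1927, 0.0232]), array([0.4, 0.4])]
iod [array([0.533 , 0.1661, 0.1007]), array([0., 0.])]
drop [array([0.5563, 0.2424, 0.0865]), array([0.7, 0.7])]
disc iod [0.5351 0.1676 0.007 ]
disc drop [0.5592 0.2444 0.007 ]
disc jar [0.6131 0.1438 0.007 ]
origin [0.58618349 0.19406221] 0.11413478656995792 yaw 28.189312030017277 iod x 0.05753164657100454
roll at z.03 [0.57990922 0.19265321 0.03      ] [0.58118993 0.19154501 0.03      ]
skin (236, 224, 44, 45) ((258.18353271484375, 245.4746856689453), 22.910627365112305)
skin (311, 215, 45, 63) ((329.72747802734375, 245.296142578125), 32.13938903808594)
w1 [[476.0, 267.0], [387.0, 278.0], [380.0, 190.0], [476.0, 178.0]] c [0.4734 0.3713] s [0.113 0.115 0.113 0.114] ang -55.1 [[0.488, 0.45], [0.553, 0.357], [0.458, 0.292], [0.394, 0.386]]
w1 [[330.0, 171.0], [330.0, 277.0], [195.0, 277.0], [181.0, 171.0]] c [0.5647 0.1832] s [0.135 0.173 0.135 0.174] ang 27.4 [[0.465, 0.229], [0.585, 0.291], [0.664, 0.137], [0.545, 0.075]]
w1 [[108.0, 73.0], [90.0, 252.0], [0.0, 231.0], [0.0, 40.0]] c [ 0.5976 -0.066 ] s [0.214 0.109 0.218 0.112] ang 10.9 [[0.481, -0.032], [0.692, 0.008], [0.715, -0.098], [0.502, -0.142]]
w2 [[557.0, 276.0], [463.0, 287.0], [461.0, 195.0], [565.0, 182.0]] c [0.4748 0.3702] s [0.113 0.115 0.115 0.115] ang -55.4 [[0.49, 0.449], [0.554, 0.356], [0.46, 0.29], [0.395, 0.385]]
w2 [[410.0, 175.0], [408.0, 286.0], [263.0, 286.0], [256.0, 175.0]] c [0.5648 0.1845] s [0.135 0.177 0.135 0.17 ] ang 30.2 [[0.467, 0.228], [0.584, 0.296], [0.664, 0.138], [0.544, 0.076]]
w2 [[182.0, 70.0], [153.0, 260.0], [61.0, 237.0], [74.0, 37.0]] c [ 0.5974 -0.0653] s [0.215 0.107 0.216 0.107] ang 11.1 [[0.481, -0.033], [0.693, 0.008], [0.714, -0.097], [0.502, -0.139]]
```

Measurements agree with the caddy model: origin at about (0.5856, 0.194), yaw 28.2°, and disc spacings of 57 and 114 mm against 56 and 112. Now I'll grasp the iodine, stopping 40 mm above the desk.

>>> play_rows(
  rows=[
    [[-0.059, 0.033, 0.2], [0, 0, -0.024]],
    [[-0.059, 0.033, 0.35], [0, 0, -0.024]],
    [[-0.059, 0.033, 0.5], [0, 0, -0.024]],
    [[-0.059, 0.033, 0.56], [0, 0, -0.024]],
    [[-0.059, 0.033, 0.65], [0, 0, -0.024]],
    [[-0.059, 0.033, 0.75], [0, 0, -0.024]],
    [[-0.059, 0.033, 0.85], [0, 0, -0.024]],
    [[-0.059, 0.033, 0.94], [0, 0, -0.024]],
    [[-0.059, 0.033, 0.94], [0, 0, -0.024]],
    [[-0.059, 0.033, 0.94], [0, 0, -0.024]],
    [[-0.059, 0.033, 0.94], [0, 0, -0.024]],
  ],
  claw=1,
  newtons=30,
)

```text
time: 3.37
tool_pos: [0.5366, 0.1675, 0.0429]
tcp_rot: [-0.767, 3.044, 0.0]
wrist_force: [0.6, 0.3, -0.4]
width: 1.002
grip_force: 0.0
```

>>> play_rows(
  rows=[
    [[0, 0, 0], [0, 0, 0]],
    [[0, 0, 0], [0, 0, 0]],
    [[0, 0, 0], [0, 0, 0]],
    [[0, 0, 0], [0, 0, 0]],
    [[0, 0, 0], [0, 0, 0]],
    [[0, 0, 0], [0, 0, 0]],
    [[0, 0, 0], [0, 0, 0]],
    [[0, 0, 0], [0, 0, 0]],
  ],
  claw=-1,
  newtons=30,
)

```text
time: 4.03
tool_pos: [0.5365, 0.1663, 0.0422]
tcp_rot: [-0.765, 3.046, 0.0]
wrist_force: [-1.1, 1.0, 5.5]
width: 0.364
grip_force: 31.8
```

>>> play_rows(
  rows=[
    [[0, 0, -0.15], [0, 0, 0]],
    [[0, 0, -0.3], [0, 0, 0]],
    [[0, 0, -0.45], [0, 0, 0]],
    [[0, 0, -0.55], [0, 0, 0]],
    [[0.05, -0.09, -0.55], [0, 0, 0]],
    [[0.12, -0.22, -0.55], [0, 0, 0]],
    [[0.19, -0.35, -0.55], [0, 0, 0]],
    [[0.26, -0.48, -0.55], [0, 0, 0]],
    [[0.33, -0.6, -0.55], [0, 0, 0]],
    [[0.4, -0.73, -0.55], [0, 0, 0]],
    [[0.45, -0.82, -0.55], [0, 0, 0]],
    [[0.469, -0.858, -0.55], [0, 0, 0]],
    [[0.469, -0.858, -0.55], [0, 0, 0]],
    [[0.469, -0.858, -0.55], [0, 0, 0]],
  ],
)

```text
time: 5.2
tool_pos: [0.5334, -0.0782, 0.1783]
tcp_rot: [0.762, -3.047, -0.002]
wrist_force: [0.7, -0.5, -0.4]
width: 0.368
grip_force: 31.4
```

```bash
python3 - <<'E'
from h import *
s=bot.read_state();print(s["tool_pos"],s["q"].round(2),s["width"],s["grip_force"])
w=shot("wrist","w3");a=shot("side","s3")
cv2.imwrite("pics/w3.png",np.hstack([cv2.resize(w["image"],(400,300)),cv2.resize(a["image"][80:300,190:480],(400,300))])[:,:,::-1])
E
```

```text
[ 0.53339749 -0.0781834   0.17827713] [-0.19  0.05  1.95  0.    1.14 -2.25] 0.36803426192236605 31.39762985651032
```

View pics/w3.png

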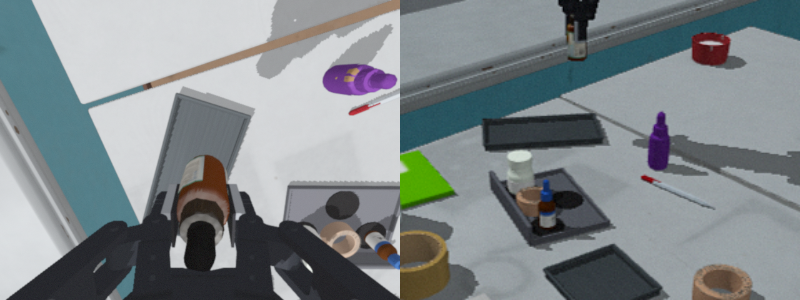

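The iodine is held upright over the near end of the long tray, and its disc in the caddy is now bare. I'll lower and release it.

>>> play_rows(
  rows=[
    [[0, 0, 0.15], [0, 0, 0]],
    [[0, 0, 0.3], [0, 0, 0]],
    [[0, 0, 0.42], [0, 0, 0]],
    [[0, 0, 0.49], [0, 0, 0]],
    [[0, 0, 0.53], [0, 0, 0]],
    [[0, 0, 0.548], [0, 0, 0]],
    [[0, 0, 0.556], [0, 0, 0]],
    [[0, 0, 0.556], [0, 0, 0]],
    [[0, 0, 0.556], [0, 0, 0]],
  ],
)

```text
time: 6.05
tool_pos: [0.5353, -0.0783, 0.0414]
tcp_rot: [-0.765, 3.044, -0.002]
wrist_force: [0.2, -0.2, -1.5]
width: 0.365
grip_force: 31.4
```

>>> play_rows(
  rows=[
    [[0, 0, 0], [0, 0, 0]],
    [[0, 0, 0], [0, 0, 0]],
    [[0, 0, 0], [0, 0, 0]],
    [[0, 0, 0], [0, 0, 0]],
    [[0, 0, 0], [0, 0, 0]],
    [[0, 0, -0.05], [0, 0, 0]],
    [[0, 0, -0.2], [0, 0, 0]],
    [[0, 0, -0.35], [0, 0, 0]],
    [[0, 0, -0.48], [0, 0, 0]],
    [[0, 0, -0.56], [0, 0, 0]],
    [[0, 0, -0.56], [0, 0, 0]],
  ],
  claw=0.5,
)

```text
time: 6.97
tool_pos: [0.5378, -0.0792, 0.1873]
tcp_rot: [-0.762, 3.037, -0.008]
wrist_force: [0.9, -0.3, 0.2]
width: 0.747
grip_force: 0.0
```

```bash
python3 - <<'E'
from h import *
w=shot("wrist");a=shot("side")
s=bot.read_state();print(s["tool_pos"],s["tcp_rot"],s["joint_vel"].round(3))
cv2.imwrite("pics/w4.png",np.hstack([cv2.resize(w["image"],(400,300)),cv2.resize(a["image"][80:300,190:480],(400,300))])[:,:,::-1])
E
```

```text
[ 0.53464181 -0.07856861  0.18186859] [-7.64276156e-01  3.04392170e+00 -2.37120452e-03] [-0.001  0.033  0.049 -0.    -0.003 -0.   ]
```

View pics/w4.png

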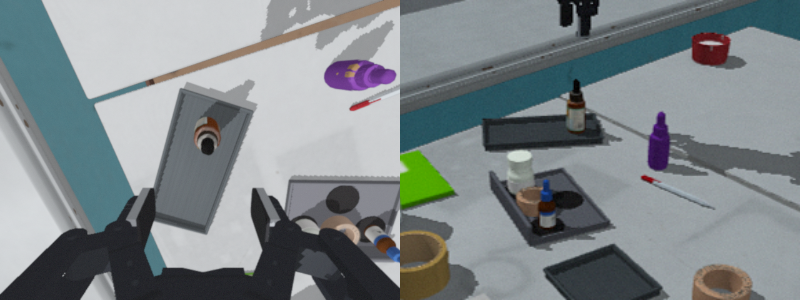

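The iodine stands upright in the tray near its front end. Next is the jar.

>>> play_rows(
  rows=[
    [[-0.1, 0.09, 0], [0, 0, 0]],
    [[-0.22, 0.2, 0], [0, 0, 0]],
    [[-0.34, 0.31, 0], [0, 0, 0]],
    [[-0.46, 0.42, 0], [0, 0, 0]],
    [[-0.58, 0.53, 0], [0, 0, 0]],
    [[-0.66, 0.605, 0.05], [0, 0, 0]],
    [[-0.696, 0.64, 0.15], [0, 0, 0]],
    [[-0.696, 0.64, 0.3], [0, 0, 0]],
    [[-0.696, 0.64, 0.43], [0, 0, 0]],
    [[-0.696, 0.64, 0.52], [0, 0, 0]],
    [[-0.696, 0.64, 0.56], [0, 0, 0]],
    [[-0.696, 0.64, 0.572], [0, 0, 0]],
    [[-0.696, 0.64, 0.572], [0, 0, 0]],
    [[-0.696, 0.64, 0.572], [0, 0, 0]],
    [[-0.696, 0.64, 0.572], [0, 0, 0]],
  ],
  claw=1,
)

```text
time: 8.32
tool_pos: [0.6133, 0.145, 0.039]
tcp_rot: [-0.764, 3.044, -0.0]
wrist_force: [0.4, -0.8, 0.7]
width: 1.001
grip_force: 0.0
```

>>> play_rows(
  rows=[
    [[0, 0, 0], [0, 0, 0]],
    [[0, 0, 0], [0, 0, 0]],
    [[0, 0, 0], [0, 0, 0]],
    [[0, 0, 0], [0, 0, 0]],
    [[0, 0, 0], [0, 0, 0]],
    [[0, 0, 0], [0, 0, 0]],
    [[0, 0, 0], [0, 0, 0]],
    [[0, 0, 0], [0, 0, 0]],
  ],
  claw=-1,
)

```text
time: 8.98
tool_pos: [0.612, 0.1452, 0.0378]
tcp_rot: [-0.765, 3.046, 0.0]
wrist_force: [-1.8, 0.1, 6.0]
width: 0.439
grip_force: 31.0
```

>>> play_rows(
  rows=[
    [[0, 0, -0.15], [0, 0, 0]],
    [[0, 0, -0.3], [0, 0, 0]],
    [[0, 0, -0.45], [0, 0, 0]],
    [[0.02, -0.03, -0.55], [0, 0, 0]],
    [[0.08, -0.12, -0.57], [0, 0, 0]],
    [[0.15, -0.24, -0.57], [0, 0, 0]],
    [[0.22, -0.36, -0.57], [0, 0, 0]],
    [[0.29, -0.47, -0.57], [0, 0, 0]],
    [[0.36, -0.58, -0.57], [0, 0, 0]],
    [[0.42, -0.67, -0.57], [0, 0, 0]],
    [[0.446, -0.717, -0.54], [0, 0, 0]],
    [[0.446, -0.717, -0.4], [0, 0, 0]],
    [[0.446, -0.717, -0.25], [0, 0, 0]],
    [[0.446, -0.717, -0.12], [0, 0, 0]],
    [[0.446, -0.717, -0.05], [0, 0, 0]],
    [[0.446, -0.717, -0.01], [0, 0, 0]],
    [[0.446, -0.717, 0.005], [0, 0, 0]],
    [[0.446, -0.717, 0.01], [0, 0, 0]],
    [[0.446, -0.717, 0.01], [0, 0, 0]],
    [[0.446, -0.717, 0.01], [0, 0, 0]],
  ],
)

```text
time: 10.65
tool_pos: [0.5986, -0.0655, 0.0347]
tcp_rot: [-0.765, 3.046, -0.001]
wrist_force: [0.4, 0.3, -1.2]
width: 0.44
grip_force: 32.1
```

>>> play_rows(
  rows=[
    [[0, 0, 0], [0, 0, 0]],
    [[0, 0, 0], [0, 0, 0]],
    [[0, 0, 0], [0, 0, 0]],
    [[0, 0, 0], [0, 0, 0]],
    [[0, 0, 0], [0, 0, 0]],
    [[0, 0, -0.05], [0, 0, 0]],
    [[0, 0, -0.2], [0, 0, 0]],
    [[0, 0, -0.35], [0, 0, 0]],
    [[0, 0, -0.48], [0, 0, 0]],
    [[0, 0, -0.58], [0, 0, 0]],
    [[0, 0, -0.58], [0, 0, 0]],
    [[0, 0, -0.58], [0, 0, 0]],
  ],
  claw=0.5,
)

```text
time: 11.65
tool_pos: [0.5998, -0.0661, 0.183]
tcp_rot: [-0.764, 3.042, -0.004]
wrist_force: [-0.9, -0.2, 0.3]
width: 0.749
grip_force: 0.0
```

```bash
python3 - <<'E'
from h import *
w=shot("wrist");a=shot("side")
s=bot.read_state();print(s["tool_pos"],s["tcp_rot"],s["joint_vel"].round(3))
cv2.imwrite("pics/w5.png",np.hstack([cv2.resize(w["image"],(400,300)),cv2.resize(a["image"][80:300,190:480],(400,300))])[:,:,::-1])
E
```

```text
[ 0.5972313  -0.06574328  0.17889125] [ 7.64792642e-01 -3.04618178e+00 -5.95580154e-04] [ 0.001  0.022  0.024  0.    -0.002  0.001]
```

View pics/w5.png

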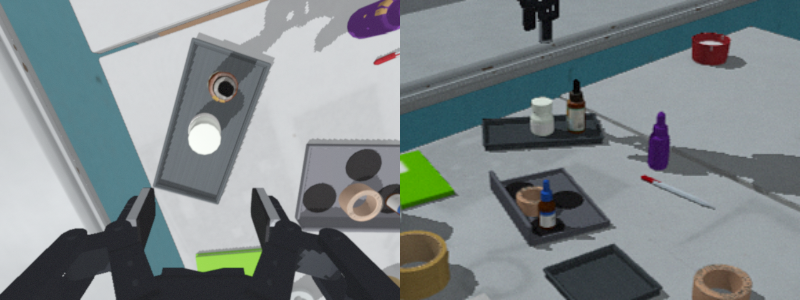

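Both containers stand in the tray, iodine at wrist-crop (222,88) and jar at (205,135). Next is the dropper.

>>> play_rows(
  rows=[
    [[-0.05, 0.12, 0], [0, 0, 0]],
    [[-0.1, 0.26, 0], [0, 0, 0]],
    [[-0.16, 0.41, 0], [0, 0, 0]],
    [[-0.2, 0.52, 0], [0, 0, 0]],
    [[-0.223, 0.582, 0], [0, 0, 0]],
  ],
  claw=0.5,
)

```text
time: 12.17
tool_pos: [0.5759, 0.0916, 0.1767]
tcp_rot: [0.767, -3.042, -0.003]
wrist_force: [-0.2, 0.2, 0.1]
width: 0.75
grip_force: 0.0
```

>>> play_rows(
  rows=[
    [[-0.05, 0.13, 0], [0, 0, 0]],
    [[-0.1, 0.27, 0], [0, 0, 0]],
    [[-0.16, 0.41, 0], [0, 0, 0]],
    [[-0.2, 0.52, 0], [0, 0, 0]],
    [[-0.223, 0.582, 0], [0, 0, 0]],
    [[-0.223, 0.582, 0.08], [0, 0, 0]],
    [[-0.223, 0.582, 0.22], [0, 0, 0]],
    [[-0.223, 0.582, 0.36], [0, 0, 0]],
    [[-0.223, 0.582, 0.48], [0, 0, 0]],
    [[-0.223, 0.582, 0.55], [0, 0, 0]],
    [[-0.223, 0.582, 0.58], [0, 0, 0]],
    [[-0.223, 0.582, 0.58], [0, 0, 0]],
    [[-0.223, 0.582, 0.58], [0, 0, 0]],
    [[-0.223, 0.582, 0.58], [0, 0, 0]],
  ],
)

```text
time: 13.33
tool_pos: [0.5598, 0.2437, 0.0355]
tcp_rot: [-0.765, 3.045, 0.0]
wrist_force: [0.0, 0.2, 0.0]
width: 0.748
grip_force: 0.0
```

>>> play_rows(
  rows=[
    [[0, 0, 0], [0, 0, 0]],
    [[0, 0, 0], [0, 0, 0]],
    [[0, 0, 0], [0, 0, 0]],
    [[0, 0, 0], [0, 0, 0]],
    [[0, 0, 0], [0, 0, 0]],
    [[0, 0, 0], [0, 0, 0]],
    [[0, 0, 0], [0, 0, 0]],
    [[0, 0, 0], [0, 0, 0]],
  ],
  claw=-1,
)

```text
time: 14.0
tool_pos: [0.5597, 0.2438, 0.0356]
tcp_rot: [-0.765, 3.045, 0.0]
wrist_force: [-1.6, -0.3, 5.4]
width: 0.279
grip_force: 29.6
```

>>> play_rows(
  rows=[
    [[0, 0, -0.15], [0, 0, 0]],
    [[0, 0, -0.3], [0, 0, 0]],
    [[0, 0, -0.45], [0, 0, 0]],
    [[0.01, -0.04, -0.55], [0, 0, 0]],
    [[0.02, -0.14, -0.57], [0, 0, 0]],
    [[0.04, -0.28, -0.57], [0, 0, 0]],
    [[0.06, -0.42, -0.57], [0, 0, 0]],
    [[0.09, -0.55, -0.57], [0, 0, 0]],
    [[0.1, -0.64, -0.57], [0, 0, 0]],
  ],
)

```text
time: 14.75
tool_pos: [0.6122, 0.0877, 0.1765]
tcp_rot: [0.764, -3.046, 0.002]
wrist_force: [-0.4, 0.3, -0.3]
width: 0.28
grip_force: 29.6
```

>>> play_rows(
  rows=[
    [[0.02, -0.13, 0], [0, 0, 0]],
    [[0.04, -0.27, 0], [0, 0, 0]],
    [[0.06, -0.41, 0], [0, 0, 0]],
    [[0.08, -0.52, 0], [0, 0, 0]],
    [[0.098, -0.599, 0], [0, 0, 0]],
    [[0.098, -0.599, 0.05], [0, 0, 0]],
    [[0.098, -0.599, 0.2], [0, 0, 0]],
    [[0.098, -0.599, 0.35], [0, 0, 0]],
    [[0.098, -0.599, 0.46], [0, 0, 0]],
    [[0.098, -0.599, 0.53], [0, 0, 0]],
    [[0.098, -0.599, 0.565], [0, 0, 0]],
    [[0.098, -0.599, 0.58], [0, 0, 0]],
    [[0.098, -0.599, 0.58], [0, 0, 0]],
    [[0.098, -0.599, 0.58], [0, 0, 0]],
    [[0.098, -0.599, 0.58], [0, 0, 0]],
  ],
)

```text
time: 16.0
tool_pos: [0.6616, -0.0526, 0.032]
tcp_rot: [-0.766, 3.046, -0.0]
wrist_force: [0.2, 0.3, -1.0]
width: 0.281
grip_force: 29.7
```

>>> play_rows(
  rows=[
    [[0, 0, 0], [0, 0, 0]],
    [[0, 0, 0], [0, 0, 0]],
    [[0, 0, 0], [0, 0, 0]],
    [[0, 0, 0], [0, 0, 0]],
    [[0, 0, 0], [0, 0, 0]],
    [[0, 0, -0.05], [0, 0, 0]],
    [[0, 0, -0.2], [0, 0, 0]],
    [[0, 0, -0.35], [0, 0, 0]],
    [[0, 0, -0.48], [0, 0, 0]],
    [[0, 0, -0.62], [0, 0, 0]],
    [[0, 0, -0.74], [0, 0, 0]],
    [[0, 0, -0.84], [0, 0, 0]],
    [[0, 0, -0.84], [0, 0, 0]],
    [[0, 0, -0.84], [0, 0, 0]],
  ],
  claw=0.3,
)

```text
time: 17.17
tool_pos: [0.663, -0.0532, 0.2458]
tcp_rot: [-0.764, 3.041, -0.004]
wrist_force: [-0.1, 0.3, -0.2]
width: 0.651
grip_force: 0.0
```

>>> play_rows(
  rows=[
    [[-0.03, 0.14, 0], [0, 0, 0]],
    [[-0.06, 0.3, 0], [0, 0, 0]],
    [[-0.09, 0.46, 0], [0, 0, 0]],
    [[-0.12, 0.62, 0], [0, 0, 0]],
    [[-0.15, 0.78, 0], [0, 0, 0]],
    [[-0.17, 0.92, 0], [0, 0, 0]],
    [[-0.19, 1.0, 0], [0, 0, 0]],
    [[-0.19, 1.0, 0], [0, 0, 0]],
    [[-0.19, 1.0, 0], [0, 0, 0]],
    [[-0.19, 1.0, 0], [0, 0, 0]],
  ],
  claw=1,
)

```text
time: 18.0
tool_pos: [0.5847, 0.1891, 0.2405]
tcp_rot: [0.765, -3.045, 0.001]
wrist_force: [0.1, -1.0, 0.9]
width: 1.001
grip_force: 0.0
```

```bash
python3 - <<'E'
from h import *
w=shot("wrist","w6")
import pickle;pickle.dump(w,open("w6.pkl","wb"))
s=bot.read_state();print(s["tool_pos"],s["tcp_rot"],s["joint_vel"].round(3))
E
```

```text
[0.58497237 0.18862822 0.2407876 ] [ 7.63568823e-01 -3.04563666e+00  9.95399920e-04] [-0.015 -0.002 -0.005  0.004 -0.    -0.001]
```

View pics/w6.png

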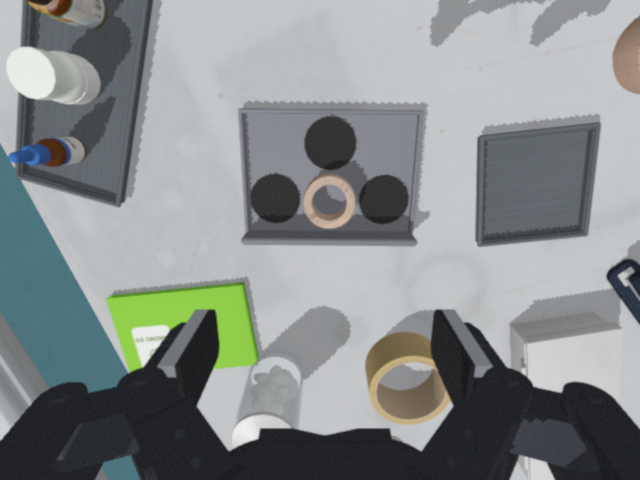

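The three containers stand in the tray at the left. The bare discs are at (330,143), (276,198) and (382,199), and the roll is at (330,202). I'll re-measure the discs, the roll and the square tray in this clean view.

```bash
python3 - <<'E'
from h import *
import pickle
w=pickle.load(open("w6.pkl","rb"));im=w["image"].astype(int)
g=im.max(2);m=(g<62).astype(np.uint8);P={}
for n,(x0,y0,x1,y1) in dict(iod=(300,112,362,173),jar=(246,168,304,228),drop=(354,170,412,226)).items():
    k=np.zeros_like(m);k[y0:y1,x0:x1]=m[y0:y1,x0:x1]
    cn=max(cv2.findContours(k,0,1)[0],key=cv2.contourArea);e=cv2.fitEllipse(cv2.convexHull(cn));P[n]=onz(w,e[0],.007)[:2];print(n,np.round(e[0],1),np.round(e[1],1),P[n].round(4))
Q=np.array([P["iod"],P["drop"],P["jar"]]);M=np.array([[-.056,0],[0,.056],[0,-.056]])
a=M-M.mean(0);b=Q-Q.mean(0);yaw=np.arctan2((a[:,0]*b[:,1]-a[:,1]*b[:,0]).sum(),(a*b).sum());Rm=np.array([[np.cos(yaw),-np.sin(yaw)],[np.sin(yaw),np.cos(yaw)]])
o=Q.mean(0)-Rm@M.mean(0);print("yaw",np.degrees(yaw),"o",o,"slots",(M@Rm.T+o).round(4).tolist(),"res",(1000*(Q-M@Rm.T-o)).round(1).tolist())
sk=((im[...,0]-im[...,2]>22)&(im[...,0]>110)).astype(np.uint8);k=np.zeros_like(sk);k[165:240,295:365]=sk[165:240,295:365]
cn=max(cv2.findContours(k,0,1)[0],key=cv2.contourArea);e=cv2.fitEllipse(cv2.convexHull(cn));c=cv2.minEnclosingCircle(cn)
print("roll",e,c,onz(w,e[0],.02),onz(w,c[0],.026))
d=((g<112)).astype(np.uint8);k=np.zeros_like(d);k[110:260,465:612]=d[110:260,465:612]
cn=max(cv2.findContours(k,0,1)[0],key=cv2.contourArea);q=cv2.approxPolyN(cv2.convexHull(cn),4)[0].astype(float);T=np.array([onz(w,p,.01)[:2] for p in q]);print("tray",q.tolist(),T.mean(0),np.linalg.norm(T-np.roll(T,-1,0),axis=1))
# heights of discs, roll across top view
t=shot("top");gt=t["image"].max(2)
for n,z in (("iod",.007),("jar",.007)): print(n,"expected top px",proj(t,np.append(P[n],z)).round(1))
w2=pickle.load(open("w2.pkl","rb"));print("tri roll w6,w2",tri((w,e[0]),(w2,(333.6,254.3))))
E
```

```text
iod [330.  142.9] [49.4 52.4] [0.5342 0.1663]
jar [274.9 198.3] [46.9 48.5] [0.6099 0.1426]
drop [383.  199.4] [47. 49.] [0.558  0.2415]
yaw 27.59179264137666 o [0.58392452 0.19209964] slots [[0.5343, 0.1662], [0.558, 0.2417], [0.6099, 0.1425]] res [[-0.1, 0.1], [0.0, -0.2], [0.0, 0.1]]
roll ((328.9792785644531, 200.98184204101562), (51.402565002441406, 54.88751983642578), 178.70639038085938) ((329.0, 200.9166717529297), 27.377227783203125) [0.58349013 0.19167372 0.02      ] [0.58229188 0.19097595 0.026     ]
tray [[586.0, 234.0], [475.0, 246.0], [478.0, 135.0], [599.0, 122.0]] [0.47421905 0.36908661] [0.11628396 0.11486139 0.11536185 0.11354359]
iod expected top px [354.2 229.9]
jar expected top px [363.9 198.4]
tri roll w6,w2 (array([0.58112316, 0.19087288, 0.03106986]), [0.5, 0.5])
```

The three-disc fit is within 0.2 mm and the roll's top triangulates to 31 mm against 30 expected. I'll grasp the roll.

>>> play_rows(
  rows=[
    [[-0.008, 0.016, 0.15], [0, 0, 0]],
    [[-0.008, 0.016, 0.31], [0, 0, 0]],
    [[-0.008, 0.016, 0.47], [0, 0, 0]],
    [[-0.008, 0.016, 0.62], [0, 0, 0]],
    [[-0.008, 0.016, 0.75], [0, 0, 0]],
    [[-0.008, 0.016, 0.84], [0, 0, 0]],
    [[-0.008, 0.016, 0.9], [0, 0, 0]],
    [[-0.008, 0.016, 0.93], [0, 0, 0]],
    [[-0.008, 0.016, 0.936], [0, 0, 0]],
    [[-0.008, 0.016, 0.936], [0, 0, 0]],
    [[-0.008, 0.016, 0.936], [0, 0, 0]],
  ],
  claw=1,
)

```text
time: 19.02
tool_pos: [0.5865, 0.1941, 0.0092]
tcp_rot: [-0.763, 3.045, 0.0]
wrist_force: [-0.2, 0.1, -0.5]
width: 1.0
grip_force: 0.0
```

>>> play_rows(
  rows=[
    [[0, 0, 0], [0, 0, 0]],
    [[0, 0, 0], [0, 0, 0]],
    [[0, 0, 0], [0, 0, 0]],
    [[0, 0, 0], [0, 0, 0]],
    [[0, 0, 0], [0, 0, 0]],
    [[0, 0, 0], [0, 0, 0]],
    [[0, 0, 0], [0, 0, 0]],
    [[0, 0, 0], [0, 0, 0]],
  ],
  claw=-1,
)

```text
time: 19.68
tool_pos: [0.5861, 0.1946, 0.0093]
tcp_rot: [-0.765, 3.045, -0.0]
wrist_force: [-0.4, -0.9, 5.4]
width: 0.6
grip_force: 31.5
```

>>> play_rows(
  rows=[
    [[0, 0, -0.12], [0, 0, 0]],
    [[0, 0, -0.26], [0, 0, 0]],
    [[0, 0, -0.38], [0, 0, 0]],
    [[0.005, 0.06, -0.4], [0, 0, 0]],
    [[0.015, 0.18, -0.4], [0, 0, 0]],
    [[0.025, 0.32, -0.4], [0, 0, 0]],
    [[0.035, 0.46, -0.4], [0, 0, 0]],
    [[0.045, 0.6, -0.4], [0, 0, 0]],
    [[0.055, 0.73, -0.4], [0, 0, 0]],
    [[0.064, 0.81, -0.4], [0, 0, 0]],
    [[0.064, 0.831, -0.4], [0, 0, 0]],
    [[0.064, 0.831, -0.3], [0, 0, 0]],
    [[0.064, 0.831, -0.18], [0, 0, 0]],
    [[0.064, 0.831, -0.08], [0, 0, 0]],
    [[0.064, 0.831, -0.03], [0, 0, 0]],
    [[0.064, 0.831, -0.005], [0, 0, 0]],
    [[0.064, 0.831, 0.003], [0, 0, 0]],
    [[0.064, 0.831, 0.003], [0, 0, 0]],
    [[0.064, 0.831, 0.003], [0, 0, 0]],
    [[0.064, 0.831, 0.003], [0, 0, 0]],
  ],
)

```text
time: 21.35
tool_pos: [0.4737, 0.37, 0.0078]
tcp_rot: [-0.764, 3.046, 0.001]
wrist_force: [-0.9, -0.2, -0.4]
width: 0.602
grip_force: 32.5
```

>>> play_rows(
  rows=[
    [[0, 0, 0], [0, 0, 0]],
    [[0, 0, 0], [0, 0, 0]],
    [[0, 0, 0], [0, 0, 0]],
    [[0, 0, 0], [0, 0, 0]],
    [[0, 0, 0], [0, 0, 0]],
    [[0, 0, -0.04], [0, 0, 0]],
    [[0, 0, -0.16], [0, 0, 0]],
    [[0, 0, -0.3], [0, 0, 0]],
    [[0, 0, -0.45], [0, 0, 0]],
    [[0, 0, -0.58], [0, 0, 0]],
    [[0, 0, -0.68], [0, 0, 0]],
    [[0, 0, -0.68], [0, 0, 0]],
    [[0, 0, -0.68], [0, 0, 0]],
  ],
  claw=0.45,
)

```text
time: 22.43
tool_pos: [0.4742, 0.3709, 0.1805]
tcp_rot: [-0.764, 3.042, 0.003]
wrist_force: [-0.1, -0.6, -0.2]
width: 0.722
grip_force: 0.0
```

```bash
python3 - <<'E'
from h import *
w=shot("wrist");a=shot("side")
s=bot.read_state();print(s["time"],s["tool_pos"],s["tcp_rot"],s["joint_vel"].round(3))
cv2.imwrite("pics/w7.png",np.hstack([cv2.resize(w["image"],(400,300)),cv2.resize(a["image"][110:330,190:480],(400,300))])[:,:,::-1])
E
```

```text
22.5333 [0.47213331 0.3693367  0.17645535] [ 7.64982864e-01 -3.04586880e+00  7.68340906e-04] [-0.001  0.023  0.023  0.001 -0.001  0.001]
```

View pics/w7.png

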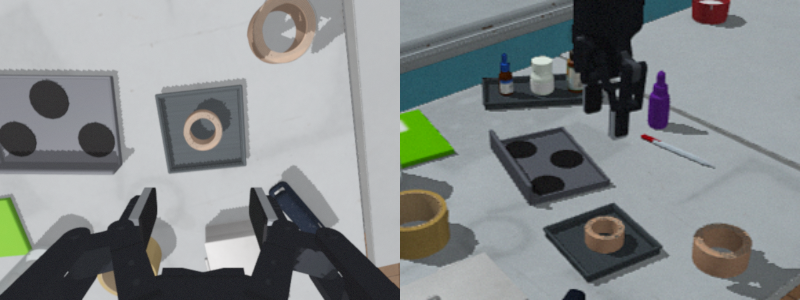

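The roll lies flat mid-tray at crop (202,130). Now I'll return the containers, dropper first.

>>> play_rows(
  rows=[
    [[0.01, -0.14, 0], [0, 0, 0]],
    [[0.02, -0.3, 0], [0, 0, 0]],
    [[0.03, -0.46, 0], [0, 0, 0]],
    [[0.04, -0.62, 0], [0, 0, 0]],
    [[0.055, -0.78, 0], [0, 0, 0]],
    [[0.063, -0.925, 0], [0, 0, 0]],
  ],
  claw=0.5,
)

```text
time: 23.03
tool_pos: [0.5669, 0.156, 0.1744]
tcp_rot: [0.764, -3.042, 0.0]
wrist_force: [1.3, -0.1, -0.5]
width: 0.746
grip_force: 0.0
```

>>> play_rows(
  rows=[
    [[0.01, -0.14, 0], [0, 0, 0]],
    [[0.02, -0.3, 0], [0, 0, 0]],
    [[0.03, -0.46, 0], [0, 0, 0]],
    [[0.04, -0.62, 0], [0, 0, 0]],
    [[0.055, -0.78, 0], [0, 0, 0]],
    [[0.063, -0.88, 0], [0, 0, 0]],
    [[0.063, -0.925, 0], [0, 0, 0]],
    [[0.063, -0.925, 0], [0, 0, 0]],
    [[0.063, -0.925, 0], [0, 0, 0]],
  ],
)

```text
time: 23.78
tool_pos: [0.6623, -0.0523, 0.1751]
tcp_rot: [0.763, -3.044, -0.003]
wrist_force: [0.7, -0.3, 0.1]
width: 0.749
grip_force: 0.0
```

```bash
python3 - <<'E'
from h import *
s=bot.read_state();print(s["time"],s["tool_pos"],s["tcp_rot"]);d=np.array([.6614,-.0527,.032])-s["tool_pos"];print(totool(d))
E
```

```text
23.7833 [ 0.66232815 -0.05232749  0.17507585] [ 0.76272199 -3.04433649 -0.003242  ]
[ 0.00250795 -0.00115048  0.57231075]
```

>>> play_rows(
  rows=[
    [[0, 0, 0.12], [0, 0, 0]],
    [[0, 0, 0.26], [0, 0, 0]],
    [[0, 0, 0.4], [0, 0, 0]],
    [[0, 0, 0.5], [0, 0, 0]],
    [[0, 0, 0.55], [0, 0, 0]],
    [[0, 0, 0.572], [0, 0, 0]],
    [[0, 0, 0.572], [0, 0, 0]],
    [[0, 0, 0.572], [0, 0, 0]],
    [[0, 0, 0.572], [0, 0, 0]],
  ],
)

```text
time: 24.53
tool_pos: [0.6655, -0.0525, 0.0366]
tcp_rot: [-0.765, 3.043, -0.002]
wrist_force: [-0.5, -0.6, 0.7]
width: 0.749
grip_force: 0.0
```

>>> play_rows(
  rows=[
    [[0, 0, 0], [0, 0, 0]],
    [[0, 0, 0], [0, 0, 0]],
    [[0, 0, 0], [0, 0, 0]],
    [[0, 0, 0], [0, 0, 0]],
    [[0, 0, 0], [0, 0, 0]],
    [[0, 0, 0], [0, 0, 0]],
    [[0, 0, 0], [0, 0, 0]],
  ],
  claw=-1,
)

```text
time: 25.12
tool_pos: [0.6643, -0.0529, 0.0352]
tcp_rot: [-0.765, 3.046, -0.001]
wrist_force: [-1.0, 0.5, 5.3]
width: 0.272
grip_force: 29.2
```

>>> play_rows(
  rows=[
    [[0, 0, -0.15], [0, 0, 0]],
    [[0, 0, -0.3], [0, 0, 0]],
    [[0, 0, -0.45], [0, 0, 0]],
    [[-0.01, 0.04, -0.55], [0, 0, 0]],
    [[-0.02, 0.14, -0.58], [0, 0, 0]],
    [[-0.04, 0.28, -0.58], [0, 0, 0]],
    [[-0.06, 0.42, -0.58], [0, 0, 0]],
    [[-0.09, 0.55, -0.58], [0, 0, 0]],
    [[-0.1, 0.64, -0.58], [0, 0, 0]],
  ],
)

```text
time: 25.87
tool_pos: [0.6087, 0.1025, 0.1786]
tcp_rot: [0.766, -3.046, -0.002]
wrist_force: [-0.4, -0.6, -0.2]
width: 0.277
grip_force: 29.5
```

>>> play_rows(
  rows=[
    [[-0.02, 0.13, 0], [0, 0, 0]],
    [[-0.04, 0.27, 0], [0, 0, 0]],
    [[-0.06, 0.41, 0], [0, 0, 0]],
    [[-0.08, 0.52, 0], [0, 0, 0]],
    [[-0.099, 0.596, 0], [0, 0, 0]],
    [[-0.099, 0.596, 0.1], [0, 0, 0]],
    [[-0.099, 0.596, 0.25], [0, 0, 0]],
    [[-0.099, 0.596, 0.39], [0, 0, 0]],
    [[-0.099, 0.596, 0.45], [0, 0, 0]],
    [[-0.099, 0.596, 0.49], [0, 0, 0]],
    [[-0.099, 0.596, 0.49], [0, 0, 0]],
    [[-0.099, 0.596, 0.49], [0, 0, 0]],
    [[-0.099, 0.596, 0.49], [0, 0, 0]],
  ],
)

```text
time: 26.95
tool_pos: [0.5629, 0.2435, 0.0583]
tcp_rot: [-0.764, 3.044, 0.001]
wrist_force: [0.1, 0.3, -0.1]
width: 0.277
grip_force: 29.5
```

```bash
python3 - <<'E'
from h import *
s=bot.read_state();print(s["time"],s["tool_pos"]);d=np.array([.562,.2432,.0382])-s["tool_pos"];print(totool(d))
E
```

```text
26.95 [0.56294634 0.24354999 0.05829004]
[0.00424358 0.00058777 0.0803473 ]
```

>>> play_rows(
  rows=[
    [[0.004, 0, 0.03], [0, 0, 0]],
    [[0.004, 0, 0.055], [0, 0, 0]],
    [[0.004, 0, 0.07], [0, 0, 0]],
    [[0.004, 0, 0.08], [0, 0, 0]],
    [[0.004, 0, 0.08], [0, 0, 0]],
    [[0.004, 0, 0.08], [0, 0, 0]],
  ],
)

```text
time: 27.45
tool_pos: [0.561, 0.2432, 0.0378]
tcp_rot: [-0.765, 3.046, 0.001]
wrist_force: [-2.3, 0.9, 6.3]
width: 0.277
grip_force: 29.2
```

>>> play_rows(
  rows=[
    [[0, 0, 0], [0, 0, 0]],
    [[0, 0, 0], [0, 0, 0]],
    [[0, 0, 0], [0, 0, 0]],
    [[0, 0, 0], [0, 0, 0]],
    [[0, 0, 0], [0, 0, 0]],
    [[0, 0, -0.05], [0, 0, 0]],
    [[0, 0, -0.2], [0, 0, 0]],
    [[0, 0, -0.35], [0, 0, 0]],
    [[0, 0, -0.48], [0, 0, 0]],
    [[0, 0, -0.58], [0, 0, 0]],
    [[0, 0, -0.58], [0, 0, 0]],
    [[0, 0, -0.58], [0, 0, 0]],
    [[0, 0, -0.58], [0, 0, 0]],
  ],
  claw=0.2,
)

```text
time: 28.53
tool_pos: [0.5601, 0.2425, 0.1816]
tcp_rot: [0.765, -3.047, 0.0]
wrist_force: [0.2, 0.1, -0.5]
width: 0.599
grip_force: 0.0
```

```bash
python3 - <<'E'
from h import *
w=shot("wrist");a=shot("side")
s=bot.read_state();print(s["time"],s["tool_pos"])
d=np.array([.5980,-.0657,s["tool_pos"][2]])-s["tool_pos"];print(totool(d))
cv2.imwrite("pics/w8.png",np.hstack([cv2.resize(w["image"],(400,300)),cv2.resize(a["image"][110:330,190:480],(400,300))])[:,:,::-1])
E
```

```text
28.6333 [0.55920545 0.24211758 0.17970917]
[ 4.44877018e-01 -1.15852936e+00  1.00248806e-03]
```

View pics/w8.png

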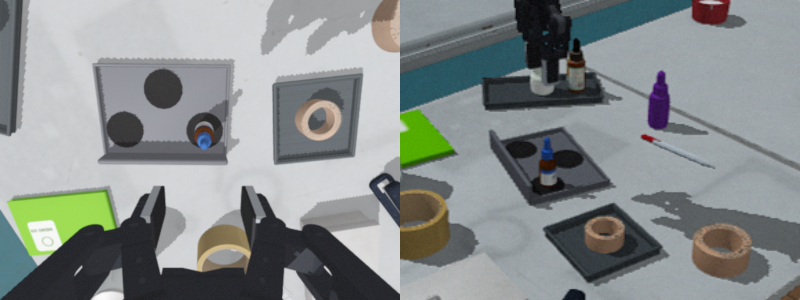

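The dropper stands on its disc at crop (205,133). Next is the jar.

>>> play_rows(
  rows=[
    [[0.05, -0.12, 0], [0, 0, 0]],
    [[0.1, -0.26, 0], [0, 0, 0]],
    [[0.16, -0.41, 0], [0, 0, 0]],
    [[0.2, -0.52, 0], [0, 0, 0]],
    [[0.223, -0.58, 0], [0, 0, 0]],
  ],
  claw=0.6,
)

```text
time: 29.05
tool_pos: [0.5788, 0.0851, 0.1794]
tcp_rot: [0.761, -3.044, 0.001]
wrist_force: [-0.1, -0.3, -0.3]
width: 0.802
grip_force: 0.0
```

>>> play_rows(
  rows=[
    [[0.05, -0.13, 0], [0, 0, 0]],
    [[0.1, -0.27, 0], [0, 0, 0]],
    [[0.16, -0.41, 0], [0, 0, 0]],
    [[0.2, -0.52, 0], [0, 0, 0]],
    [[0.223, -0.58, 0], [0, 0, 0]],
    [[0.223, -0.58, 0.06], [0, 0, 0]],
    [[0.223, -0.58, 0.2], [0, 0, 0]],
    [[0.223, -0.58, 0.35], [0, 0, 0]],
    [[0.223, -0.58, 0.47], [0, 0, 0]],
    [[0.223, -0.58, 0.55], [0, 0, 0]],
    [[0.223, -0.58, 0.572], [0, 0, 0]],
    [[0.223, -0.58, 0.572], [0, 0, 0]],
    [[0.223, -0.58, 0.572], [0, 0, 0]],
    [[0.223, -0.58, 0.572], [0, 0, 0]],
  ],
)

```text
time: 30.22
tool_pos: [0.6007, -0.0658, 0.0401]
tcp_rot: [-0.765, 3.045, -0.002]
wrist_force: [0.6, -0.5, -0.7]
width: 0.801
grip_force: 0.0
```

>>> play_rows(
  rows=[
    [[0, 0, 0], [0, 0, 0]],
    [[0, 0, 0], [0, 0, 0]],
    [[0, 0, 0], [0, 0, 0]],
    [[0, 0, 0], [0, 0, 0]],
    [[0, 0, 0], [0, 0, 0]],
    [[0, 0, 0], [0, 0, 0]],
    [[0, 0, 0], [0, 0, 0]],
  ],
  claw=-1,
)

```text
time: 30.8
tool_pos: [0.6006, -0.0657, 0.0404]
tcp_rot: [-0.765, 3.044, -0.002]
wrist_force: [-0.4, 0.6, 6.8]
width: 0.44
grip_force: 29.8
```

>>> play_rows(
  rows=[
    [[0, 0, -0.15], [0, 0, 0]],
    [[0, 0, -0.3], [0, 0, 0]],
    [[0, 0, -0.45], [0, 0, 0]],
    [[-0.02, 0.03, -0.53], [0, 0, 0]],
    [[-0.08, 0.12, -0.55], [0, 0, 0]],
    [[-0.15, 0.24, -0.55], [0, 0, 0]],
    [[-0.22, 0.36, -0.55], [0, 0, 0]],
    [[-0.29, 0.47, -0.55], [0, 0, 0]],
    [[-0.36, 0.58, -0.55], [0, 0, 0]],
    [[-0.42, 0.67, -0.55], [0, 0, 0]],
    [[-0.442, 0.716, -0.52], [0, 0, 0]],
    [[-0.442, 0.716, -0.4], [0, 0, 0]],
    [[-0.442, 0.716, -0.26], [0, 0, 0]],
    [[-0.442, 0.716, -0.15], [0, 0, 0]],
    [[-0.442, 0.716, -0.1], [0, 0, 0]],
    [[-0.442, 0.716, -0.1], [0, 0, 0]],
    [[-0.442, 0.716, -0.1], [0, 0, 0]],
    [[-0.442, 0.716, -0.1], [0, 0, 0]],
  ],
)

```text
time: 32.3
tool_pos: [0.6137, 0.1443, 0.0654]
tcp_rot: [-0.764, 3.044, -0.0]
wrist_force: [0.5, 0.2, -0.1]
width: 0.436
grip_force: 30.5
```

```bash
python3 - <<'E'
from h import *
s=bot.read_state();print(s["time"],s["tool_pos"]);d=np.array([.6133,.1442,.0434])-s["tool_pos"];print(totool(d))
E
```

```text
32.3 [0.61367592 0.14426405 0.06541597]
[0.00169858 0.00057095 0.08805888]
```

>>> play_rows(
  rows=[
    [[0, 0, 0.03], [0, 0, 0]],
    [[0, 0, 0.06], [0, 0, 0]],
    [[0, 0, 0.078], [0, 0, 0]],
    [[0, 0, 0.088], [0, 0, 0]],
    [[0, 0, 0.088], [0, 0, 0]],
    [[0, 0, 0.088], [0, 0, 0]],
  ],
)

```text
time: 32.8
tool_pos: [0.6126, 0.145, 0.0431]
tcp_rot: [-0.765, 3.046, 0.001]
wrist_force: [-2.7, 0.4, 6.7]
width: 0.438
grip_force: 31.1
```

>>> play_rows(
  rows=[
    [[0, 0, 0], [0, 0, 0]],
    [[0, 0, 0], [0, 0, 0]],
    [[0, 0, 0], [0, 0, 0]],
    [[0, 0, 0], [0, 0, 0]],
    [[0, 0, 0], [0, 0, 0]],
    [[0, 0, -0.05], [0, 0, 0]],
    [[0, 0, -0.2], [0, 0, 0]],
    [[0, 0, -0.35], [0, 0, 0]],
    [[0, 0, -0.48], [0, 0, 0]],
    [[0, 0, -0.56], [0, 0, 0]],
    [[0, 0, -0.56], [0, 0, 0]],
    [[0, 0, -0.56], [0, 0, 0]],
    [[0, 0, -0.56], [0, 0, 0]],
  ],
  claw=0.4,
)

```text
time: 33.88
tool_pos: [0.6115, 0.1442, 0.1813]
tcp_rot: [0.765, -3.046, 0.0]
wrist_force: [-0.4, -0.4, -0.4]
width: 0.699
grip_force: 0.0
```

```bash
python3 - <<'E'
from h import *
w=shot("wrist")
s=bot.read_state();print(s["time"],s["tool_pos"])
d=np.array([.535,-.0783,.0405])-s["tool_pos"];print(totool(d))
E
```

```text
33.9333 [0.61093245 0.14409899 0.18020209]
[ 0.68660607 -0.64098315  0.56001092]
```

>>> play_rows(
  rows=[
    [[0.1, -0.09, 0], [0, 0, 0]],
    [[0.22, -0.2, 0], [0, 0, 0]],
    [[0.34, -0.31, 0], [0, 0, 0]],
    [[0.46, -0.42, 0], [0, 0, 0]],
    [[0.58, -0.53, 0], [0, 0, 0]],
    [[0.65, -0.605, 0.0], [0, 0, 0]],
    [[0.685, -0.64, 0.0], [0, 0, 0]],
    [[0.685, -0.64, 0.1], [0, 0, 0]],
    [[0.685, -0.64, 0.24], [0, 0, 0]],
    [[0.685, -0.64, 0.38], [0, 0, 0]],
    [[0.685, -0.64, 0.48], [0, 0, 0]],
    [[0.685, -0.64, 0.53], [0, 0, 0]],
    [[0.685, -0.64, 0.55], [0, 0, 0]],
    [[0.685, -0.64, 0.55], [0, 0, 0]],
    [[0.685, -0.64, 0.55], [0, 0, 0]],
  ],
  claw=0.6,
)

```text
time: 35.18
tool_pos: [0.5377, -0.0775, 0.0448]
tcp_rot: [-0.765, 3.046, -0.001]
wrist_force: [-0.3, -0.1, 0.2]
width: 0.805
grip_force: 0.0
```

>>> play_rows(
  rows=[
    [[0, 0, 0], [0, 0, 0]],
    [[0, 0, 0], [0, 0, 0]],
    [[0, 0, 0], [0, 0, 0]],
    [[0, 0, 0], [0, 0, 0]],
    [[0, 0, 0], [0, 0, 0]],
    [[0, 0, 0], [0, 0, 0]],
    [[0, 0, 0], [0, 0, 0]],
  ],
  claw=-1,
)

```text
time: 35.77
tool_pos: [0.538, -0.0776, 0.0457]
tcp_rot: [-0.764, 3.045, -0.001]
wrist_force: [-1.3, 1.5, 5.8]
width: 0.361
grip_force: 29.9
```

>>> play_rows(
  rows=[
    [[0, 0, -0.15], [0, 0, 0]],
    [[0, 0, -0.3], [0, 0, 0]],
    [[0, 0, -0.45], [0, 0, 0]],
    [[0, 0, -0.53], [0, 0, 0]],
    [[-0.05, 0.09, -0.53], [0, 0, 0]],
    [[-0.12, 0.22, -0.53], [0, 0, 0]],
    [[-0.19, 0.35, -0.53], [0, 0, 0]],
    [[-0.26, 0.48, -0.53], [0, 0, 0]],
    [[-0.33, 0.61, -0.53], [0, 0, 0]],
    [[-0.4, 0.74, -0.53], [0, 0, 0]],
    [[-0.45, 0.83, -0.53], [0, 0, 0]],
    [[-0.462, 0.862, -0.5], [0, 0, 0]],
    [[-0.462, 0.862, -0.38], [0, 0, 0]],
    [[-0.462, 0.862, -0.25], [0, 0, 0]],
    [[-0.462, 0.862, -0.15], [0, 0, 0]],
    [[-0.462, 0.862, -0.1], [0, 0, 0]],
    [[-0.462, 0.862, -0.1], [0, 0, 0]],
    [[-0.462, 0.862, -0.1], [0, 0, 0]],
    [[-0.462, 0.862, -0.1], [0, 0, 0]],
  ],
)

```text
time: 37.35
tool_pos: [0.5382, 0.1669, 0.0707]
tcp_rot: [-0.764, 3.045, -0.0]
wrist_force: [0.6, 0.0, 0.8]
width: 0.361
grip_force: 30.1
```

```bash
python3 - <<'E'
from h import *
s=bot.read_state();print(s["time"],s["tool_pos"]);d=np.array([.538,.167,.0487])-s["tool_pos"];print(totool(d))
E
```

```text
37.35 [0.53821981 0.16686936 0.07067466]
[0.00076195 0.00094215 0.08789623]
```

Then I'll lower, release, lift, and back off along tool +x and up for a final look.

>>> play_rows(
  rows=[
    [[0, 0, 0.03], [0, 0, 0]],
    [[0, 0, 0.06], [0, 0, 0]],
    [[0, 0, 0.078], [0, 0, 0]],
    [[0, 0, 0.088], [0, 0, 0]],
    [[0, 0, 0.088], [0, 0, 0]],
    [[0, 0, 0.088], [0, 0, 0]],
  ],
)

```text
time: 37.85
tool_pos: [0.5376, 0.1675, 0.0485]
tcp_rot: [-0.765, 3.045, 0.001]
wrist_force: [-2.4, 0.9, 7.4]
width: 0.361
grip_force: 30.1
```

>>> play_rows(
  rows=[
    [[0, 0, 0], [0, 0, 0]],
    [[0, 0, 0], [0, 0, 0]],
    [[0, 0, 0], [0, 0, 0]],
    [[0, 0, 0], [0, 0, 0]],
    [[0, 0, 0], [0, 0, 0]],
    [[0, 0, -0.05], [0, 0, 0]],
    [[0, 0, -0.2], [0, 0, 0]],
    [[0, 0, -0.35], [0, 0, 0]],
    [[0, 0, -0.5], [0, 0, 0]],
    [[0, 0, -0.65], [0, 0, 0]],
    [[-0.05, 0, -0.75], [0, 0, 0]],
    [[-0.12, 0, -0.8], [0, 0, 0]],
    [[-0.2, 0, -0.8], [0, 0, 0]],
    [[-0.2, 0, -0.8], [0, 0, 0]],
    [[-0.2, 0, -0.8], [0, 0, 0]],
    [[-0.2, 0, -0.8], [0, 0, 0]],
  ],
  claw=0.4,
)

```text
time: 39.18
tool_pos: [0.5799, 0.1902, 0.2467]
tcp_rot: [0.765, -3.045, 0.0]
wrist_force: [0.3, -1.0, -0.2]
width: 0.699
grip_force: 0.0
```

```bash
python3 - <<'E'
from h import *
import pickle
w=shot("wrist");a=shot("side");pickle.dump(w,open("w9.pkl","wb"))
s=bot.read_state();print(s["time"],s["tool_pos"])
f=cv2.resize(w["image"][100:280,200:440],(800,600),interpolation=2)
f[:190,:250]=cv2.resize(a["image"][110:330,190:480],(250,190))
cv2.imwrite("pics/w9.png",f[:,:,::-1])
E
```

```text
39.2833 [0.57964055 0.19007653 0.24634426]
```

View pics/w9.png

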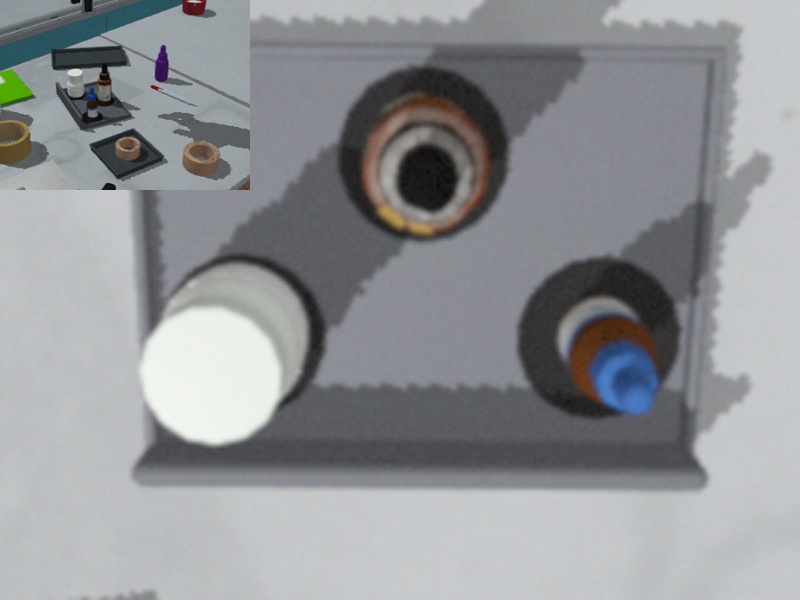

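All three stand upright on their discs. As a check on centring, I'll compare the cap tops with the disc centres in this same image.

```bash
python3 - <<'E'
from h import *
import pickle
w=pickle.load(open("w9.pkl","rb"))
f=lambda x,y:(200+.3*x,100+.3*y)
M=dict(iod=(-.056,0),drop=(0,.056),jar=(0,-.056))
D1=onz(w,f(423,153),.007)[:2];D2=onz(w,f(600,336),.007)[:2]
yaw=np.radians(27.6);Rm=np.array([[np.cos(yaw),-np.sin(yaw)],[np.sin(yaw),np.cos(yaw)]])
o=((D1-Rm@M["iod"])+(D2-Rm@M["drop"]))/2;print("o",o)
for n,p,z in(("iod",(428,180),.105),("drop",(636,396),.085),("jar",(211,374),.069)):
    X=onz(w,f(*p),z)[:2];print(n,X.round(4),"off in caddy mm",(1000*(Rm.T@(X-o)-np.array(M[n]))).round(1))
E
```

```text
o [0.58310718 0.1925865 ]
iod [0.5324 0.1664] off in caddy mm [-1.1  0.3]
drop [0.5564 0.2399] off in caddy mm [-1.8 -1.7]
jar [0.6073 0.1414] off in caddy mm [-2.3 -0.6]
```

```bash
python3 -c "
from workcell import bot
print(bot.finish_job())"
```

```text
the job is handed in; nothing more can be done
None
```

The job is handed in at about 39 s on the robot's clock: the plaster roll lies flat mid-way in the square tray, all three containers stand upright within about 3 mm of their disc centres, and the tape roll and stapler were left alone.

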